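Start the second flange nut on the card press

ROBOT

A 7-joint arm with a two-finger parallel gripper is mounted at the origin on the work surface. World frame = base frame: x ahead of the robot, y to its left, z up, the work surface at z = 0. Lengths are in mm, angles in rad, forces in N, time in s.
With the tool pointing down it reaches from about 400 to 850 mm from the base axis. Payload 4.5 kg.
Tool frame: the origin (TCP) lies midway between the tips of the shut fingers; the grasp point (between the pads) lies bot.grasp_offset behind it (bot.grasp_offset is the distance from the TCP to the grasp point, in mm); y points along the fingers, z is the direction in which the jaws open and shut, and the axes are right-handed (so a half turn about y gives the same grasp; the last joint's range is limited). The gripper opens to 88 mm and grips with 3 to 60 N. Pads are 18 mm wide; open, the fingers measure 123 mm over their backs; the gripper's body (75 mm by 187 mm) begins 45 mm behind the grasp point.
Start: joints at [-1.112, 0.689, -0.195, 1.565, 0.157, 0.902, -0.215], TCP at [257.571, 569.483, 238.743] pointing down, gripper open.
Joint ranges: [-3.01, 3.01], [-0.46, 2.08], [-1.47, 1.51], [0.13, 2.56], [-1, 4.14], [0.04, 2.09], [-2.66, 2.66]. Speed limits (rad/s): [2.57, 2.57, 3.14, 3.14, 3.14, 3.14, 3.14].

INTERFACE

Orientations are given as a unit quaternion [x, y, z, w].
In Python, from cell import bot, cams gives the robot as it stands. The module is installed in compiled form; this text tells all that it offers.
- The arm moves only by the shell command python3 -m handwheel 'ROWS' [OPENING] [FORCE]. ROWS is JSON, a list of rows, each an object of numbers: "dx", "dy", "dz": the shift along the world's x, y, z in units of 25 mm (1.0 is 25 mm); "wx", "wy", "wz": the turn, a rotation vector about the world's x, y, z in units of 5 degrees (1.0 is 5 degrees). A call has 1 to 12 rows; each row is the pose to reach, as a shift and turn from the pose commanded when the call began; what a row does not reach only later rows make up. A row lasts 1/10 s, in which the tool goes at most 50 mm and 8.59 degrees, less where a joint would pass 70% of its speed; a pose out of reach is approached as far as the arm can. A call with a gripper value outside its range is refused whole. OPENING is the finger opening in mm, from 0 to 88.1, set as the call begins (- or left out, the last holds). The fingers move at their own pace and stop on an object; FORCE is the grip in N (left out, the last holds). Time passes only in rows, so rows that repeat a pose let the fingers close. It gives the time, the measured TCP pose, the force and the opening at its end, in the units of the state.
- bot.get_state(): the state, without advancing time (a new reading comes with each control period).
- cams.snapshot(name): name is "scene" or "top" or "wrist"; returns (picture, depth): 420x560x3 uint8, red, green, blue; 420x560 float32, mm along the optical axis (not along the pixel's ray), 0 where there is no reading.
- cams.calibration(name): a dict with "vfov" (degrees; the focal length in pixels is half the picture's height over the tangent of half this angle, whatever the lens; pixels are square), "cx", "cy" (the principal point, pixels), "R" (3x3) and "t" (3): a world point X has camera coordinates R X + t. Camera axes: x right, y down, z forward; pixel columns grow to the right and rows downward; lengths in mm; the calibration is good to about 2 mm. The wrist camera is an equidistant fisheye: a pixel r from the principal point sees the ray r / f radians off the axis. A picture is of the moment at which its call begins: read the wrist's pose just before it. calibration takes no time and is no camera call; for the wrist camera it gives the pose at the moment of the call.
- bot.job_done(): hands the job in, once; it reports no verdict.
The state is a dict: "time": time; "qpos": joint angles; "qvel": joint speeds; "effort": joint torques, N m; "tool_pos": TCP position; "orientation": TCP orientation; "contact_force": force on the tool from outside, world axes, zero at the start; "moment": the same for the moment, N m; "width": finger opening in mm.
Only numpy, scipy, OpenCV 4.12 (cv2) and the standard library are available. Lean on these libraries where they do the work, as an engineer would, in place of code of your own. Each camera call takes 0.05 s, during which the arm holds its last target.

TASK

Close the card press: fetch the loose flange nut and set it level on the press's bare stud, turn it gently backwards until you feel the thread drop in, then run it on clockwise until its flange sits flat on the board, finger-tight and not forced. Leave the nut there and leave the other things on the table as they are.

Things in the scene. Friction and masses are not known exactly. Their poses are not given: they have to be found in the camera images.
- nut: the loose steel flange nut, about 0.17 kg, flange down: a hexagon 40 mm across flats (46 mm across corners), from 5 to 26 mm above the underside, on a round flange 54 mm in diameter, 5 mm thick. Origin: centre of the flange's underside; z up along the bore; x square to a flat, the other flats every 60 degrees.
- nut_bore (a point): centre of the nut's top face, 26 mm above its underside. The bore has a right-hand two-start round thread: two ridges 180 degrees apart that begin 5 mm above the underside and rise 13 mm per turn (6.5 mm in half a turn); 22.4 mm is free between them. The thread holds itself: a released nut stays where it is.
- press: the card press, fixed: plywood base 150 x 330 mm, a pile of card blanks, a plywood top board 140 x 310 mm whose upper face is 54 mm above the table. Two upright steel studs come through the board: the one at y = +120 mm already has its nut on, the one at y = -120 mm is bare. Origin: centre of the underside.
- stud_foot (a point): on the bare stud's axis, at the top board's upper face; z up. The stud is fixed and never turns. From where the thread drops in, a little over half a turn clockwise (from above) lands the flange on the board here; the engaged nut still has about 0.8 mm of play along the axis, so it is finger-tight only 20 to 40 degrees further, where the moment needed to turn it climbs steeply past 0.1 N m.
- stud_tip (a point): top of the bare stud, on its axis, 31 mm above the board. The stud's upper part is a plain pilot 21 mm in diameter without thread; its last 5.5 mm taper to 14 mm.
- thread_end (a point): on the bare stud's axis, 15.4 mm above the board, where the two thread ridges (26 mm over them, 13 mm per turn) end bluntly, 180 degrees apart; their direction is not known and differs each time. A nut set on rests with its underside 6.5 to 13 mm above the board; turned backwards it climbs 13 mm per turn to 13 mm, then drops 6.5 mm: within half a turn.
- plain_nut: a bystander: a smaller plain hexagon nut without a flange, 30 mm across flats, 13 mm high; it does not fit the stud. Origin: centre of its underside.
- egg: a bystander: a dark egg ornament with gold braid, standing on a wooden foot 40 mm in diameter, 64 mm high (73 mm with its loop). Origin: centre of its underside.
- scissors: a bystander: steel scissors lying flat, 200 mm long, 7 mm high, along their x axis with the blades to +x. Origin: at the pivot.

How it is judged (in metres and radians):
On the way, in this order (a step that is already met when the one before it is completed fails the run):
1. the nut, level on the stud, has been backed up onto the end of the thread (underside over 11.3 mm above the board, bearing on the stud) (horizontal distance between nut and stud_foot below 0.0025 m and angle between nut's own z axis and vertical below 0.1 rad and z of nut in the frame of stud_foot between 0.0113 and 0.0155 m and contact force between nut and press above 0.3 N), for 0.2 s.
2. the thread has dropped in (underside less than 8.8 mm above the board) (horizontal distance between nut and stud_foot below 0.0025 m and angle between nut's own z axis and vertical below 0.1 rad and z of nut in the frame of stud_foot below 0.0088 m), for 0.1 s.
At the end, for the whole second after the job is handed in: the flange nut is on the bare stud, centred within 2.5 mm, level within 3 degrees, its flange within 0.7 mm of the board, at rest, released and finger-tight: wedged between thread and board so that these contacts together still carry over 6 N (horizontal distance between nut and stud_foot below 0.0025 m and angle between nut's own z axis and vertical below 0.05 rad and z of nut in the frame of stud_foot between -0.0015 and 0.0007 m and linear speed of nut below 0.01 m/s and angular speed of nut below 0.1 rad/s and contact force between nut and press above 6 N); the robot touches nothing.
It fails at once if the nut is forced: its contacts with stud and board together pass 250 N (contact force between nut and press above 250 N).
It fails at once if the plain nut is pushed over 25 mm from its place (distance of plain_nut from where it was at the start of the episode above 0.025 m).
It fails at once if the egg ornament is pushed over 25 mm from its place (distance of egg from where it was at the start of the episode above 0.025 m).
It fails at once if the scissors are pushed over 25 mm from their place (distance of scissors from where it was at the start of the episode above 0.025 m).
It also fails if it takes over 72 s, if anything falls off the work surface, if the arm or the gripper's body presses on something with over 40 N, if the wrist force passes 120 N, or if a joint passes its speed limit or range.

## Working session

There is one attempt and no reset: what is moved stays moved. The work goes in short steps, Python scripts to look and compute and a shell command to move; the robot and the scene stay as the last step left them, time stands still between calls to the robot, and variables do not carry over. Pictures are saved under pics/ and viewed, and the job is handed in when it is done.

```bash
mkdir -p pics; ls; cat > h.py <<'E'
import numpy as np,cv2
from cell import bot,cams
def shot(n,f):
    c=cams.calibration(n); p,d=cams.snapshot(n)
    cv2.imwrite(f'pics/{f}.png',p[:,:,::-1]); np.savez(f'pics/{f}.npz',p=p,d=d,vf=c['vfov'],cx=c['cx'],cy=c['cy'],R=c['R'],t=c['t'])
    return p,d,c
def ray(c,u,v,fish=False):
    f=210/np.tan(np.radians(float(c['vfov' if 'vfov' in c else 'vf']))/2)
    x=(u-float(c['cx'])); y=(v-float(c['cy'])); R=np.array(c['R']);t=np.array(c['t'])
    if fish:
        r=np.hypot(x,y); th=r/f; s=np.sin(th)/max(r,1e-9); d=np.array([x*s,y*s,np.cos(th)])
    else: d=np.array([x/f,y/f,1])
    return -R.T@t, R.T@d
def onplane(c,u,v,z,fish=False):
    o,d=ray(c,u,v,fish); return o+d*(z-o[2])/d[2]
def proj(c,X,fish=False):
    f=210/np.tan(np.radians(float(c['vfov' if 'vfov' in c else 'vf']))/2)
    q=np.array(c['R'])@np.array(X)+np.array(c['t'])
    if fish:
        r=np.hypot(q[0],q[1]); th=np.arctan2(r,q[2]); return f*th*q[0]/r+float(c['cx']), f*th*q[1]/r+float(c['cy'])
    return f*q[0]/q[2]+float(c['cx']), f*q[1]/q[2]+float(c['cy'])
E
python3 - <<'E'
from h import *
for n in ['scene','top','wrist']:
    p,d,c=shot(n,n+'0'); print(n,c)
print(bot.get_state(),bot.grasp_offset)
E
```

```text
pics
scene {'vfov': 57.54739960961854, 'cx': 279.6901489354031, 'cy': 209.474662819089, 'R': array([[-0.04809284,  0.9988312 ,  0.00482816],
       [ 0.85814576,  0.04379163, -0.51153509],
       [-0.51114864, -0.02045791, -0.85924883]]), 't': array([  66.26454365, -432.71398153, 1093.91266849])}
top {'vfov': 54.301197644391884, 'cx': 276.7121250577986, 'cy': 207.205189482489, 'R': array([[ 0.02247387, -0.99966245, -0.01303515],
       [-0.99854183, -0.02180474, -0.04938388],
       [ 0.04908299,  0.01412599, -0.99869481]]), 't': array([-37.57414783, 531.08723839, 783.40219174])}
wrist {'vfov': 65.70646984690485, 'cx': 284.0086297145212, 'cy': 209.31547263526934, 'R': array([[ 0.41331509,  0.91058585, -0.00201141],
       [ 0.8712904 , -0.39483503,  0.29147614],
       [ 0.26461987, -0.12222401, -0.95657598]]), 't': array([-624.62581083,  -39.00547998,  390.77881515])}
{'time': 0.15, 'qpos': array([-1.11218918,  0.68977461, -0.19451739,  1.56606932,  0.15731091,
        0.90249559, -0.21507255]), 'qvel': array([ 0.00021656, -0.00242237, -0.00172226, -0.00426005, -0.00034871,
       -0.0009362 ,  0.00124888]), 'effort': array([-1.16747578e-03, -5.27859342e+01, -1.26824610e+00, -1.53586274e+01,
       -5.24820818e-02,  3.87751948e-03,  1.17077179e-04]), 'tool_pos': array([257.43950585, 569.01005919, 238.11399284]), 'orientation': array([ 0.69169833, -0.14909613,  0.14897381, -0.69074639]), 'contact_force': array([ 0.69735579, -0.31137687, -0.51495466]), 'moment': array([-0.06327978, -0.00732866, -0.00903283]), 'width': 88.23077204820814} 18.700000000000003
```

View pics/top0.png

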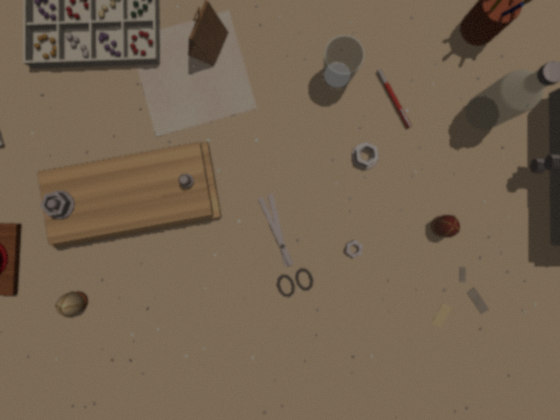

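View pics/scene0.png

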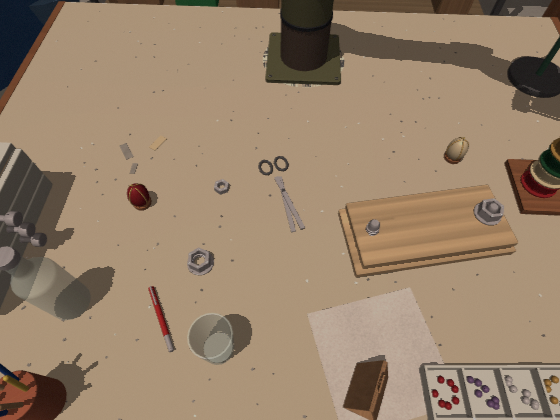

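View pics/wrist0.png

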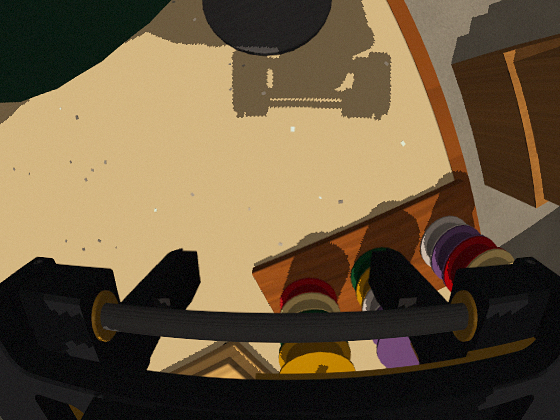

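The top view shows the flange nut near (367,155), the plain nut at (353,249), the bare stud at (185,181), the fitted nut at (57,204), the egg at (447,226) and the scissors at (280,245). I'll zoom in on these.

```bash
python3 - <<'E'
from h import *
T=np.load('pics/top0.npz');S=np.load('pics/scene0.npz')
a=T['p'][125:185,337:397];b=T['p'][150:210,155:215];c=S['p'][232:292,170:230];d=S['p'][197:257,343:403]
im=[cv2.resize(x,(380,280) if 0 else (290,290),interpolation=cv2.INTER_CUBIC) for x in (a,b,c,d)]
o=np.vstack([np.hstack(im[:2]),np.hstack(im[2:])]);cv2.imwrite('pics/zoom0.png',np.clip(o[:,:,::-1].astype(float)*1.3,0,255))
for n,u,v,z in [('nut',367,155,26),('stud',185,181,85),('plain',353,249,13),('nut2',57,204,80),('egg',447,226,40)]:
    print(n,onplane(T,u,v,z),T['d'][v-3:v+4:3,u-3:u+4:3].round())
for n,u,v,z in [('nut',200,260,26),('stud',374,226,85),('plain',222,187,13)]:
    print(n,onplane(S,u,v,z))
E
```

```text
nut [ 635.21031771 -196.97344063   26.        ] [[812. 811. 800.]
 [815. 811. 810.]
 [811. 812. 800.]]
stud [571.34814641 137.36616671  85.        ] [[728. 729. 732.]
 [726. 728. 732.]
 [729. 730. 740.]]
plain [ 454.26141022 -174.81845707   13.        ] [[805. 805. 805.]
 [803. 804. 804.]
 [790. 802. 797.]]
nut2 [525.64067735 367.42089499  80.        ] [[730. 736. 737.]
 [730. 734. 742.]
 [729. 736. 735.]]
egg [ 502.3202344  -344.32595871   40.        ] [[748. 742. 745.]
 [748. 743. 741.]
 [750. 744. 741.]]
nut [ 644.3699644  -191.10815736   26.        ]
stud [584.04887534 139.02085043  85.        ]
plain [ 462.59265217 -172.48641406   13.        ][ WARN:0@0.582] global loadsave.cpp:1063 imwrite_ Unsupported depth image for selected encoder is fallbacked to CV_8U.
```

View pics/zoom0.png

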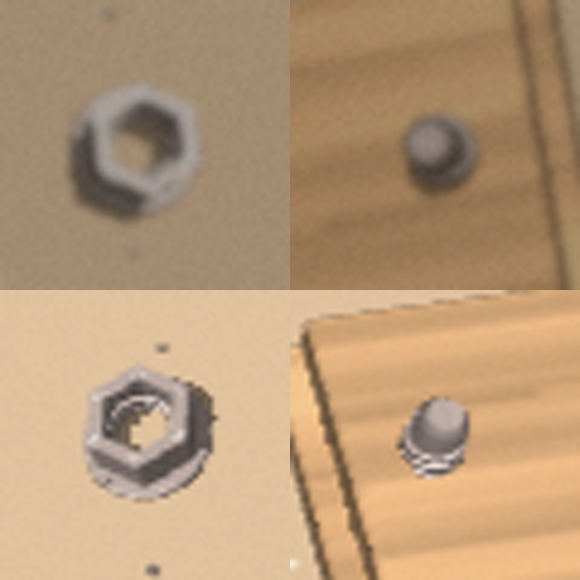

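```bash
cat >> h.py <<'E'
from scipy.spatial.transform import Rotation as Ro
def hd(s=None):
    s=s or bot.get_state(); R=Ro.from_quat(s['orientation']).as_matrix()
    return np.degrees(np.arctan2(R[1,2],R[0,2])),R
E
python3 - <<'E'
from h import *
a,R=hd();print(a,R.round(4))
T=np.load('pics/top0.npz');S=np.load('pics/scene0.npz')
print(onplane(T,366.7,154,26),onplane(S,198.8,257.2,26),onplane(T,184,179.6,85),onplane(S,375.5,222.3,85))
E
```

```text
65.66534928908419 [[ 9.112e-01 -5.000e-04  4.121e-01]
 [-4.121e-01 -1.300e-03  9.112e-01]
 [ 1.000e-04 -1.000e+00 -1.400e-03]]
[ 637.1325457  -196.37690162   26.        ] [ 638.60813284 -194.36749661   26.        ] [573.81161544 139.23457498  85.        ] [575.91965837 142.47954778  85.        ]
```

```bash
python3 -m handwheel '[{"dx":15,"dy":-30.5,"dz":-1.5},{"dx":15,"dy":-30.5,"dz":-1.5},{"dx":15,"dy":-30.5,"dz":-1.5},{"dx":15,"dy":-30.5,"dz":-1.5},{"dx":15,"dy":-30.5,"dz":-1.5},{"dx":15,"dy":-30.5,"dz":-1.5}]'
```

```text
invalid input at $[0]: expected keys dx, dy, dz, wx, wy, wz
```

```bash
python3 -m handwheel '[{"dx":15,"dy":-30.5,"dz":-1.5,"wx":0,"wy":0,"wz":-19},{"dx":15,"dy":-30.5,"dz":-1.5,"wx":0,"wy":0,"wz":-19},{"dx":15,"dy":-30.5,"dz":-1.5,"wx":0,"wy":0,"wz":-19},{"dx":15,"dy":-30.5,"dz":-1.5,"wx":0,"wy":0,"wz":-19},{"dx":15,"dy":-30.5,"dz":-1.5,"wx":0,"wy":0,"wz":-19},{"dx":15,"dy":-30.5,"dz":-1.5,"wx":0,"wy":0,"wz":-19},{"dx":15,"dy":-30.5,"dz":-1.5,"wx":0,"wy":0,"wz":-19},{"dx":15,"dy":-30.5,"dz":-1.5,"wx":0,"wy":0,"wz":-19},{"dx":15,"dy":-30.5,"dz":-1.5,"wx":0,"wy":0,"wz":-19},{"dx":15,"dy":-30.5,"dz":-1.5,"wx":0,"wy":0,"wz":-19}]'
```

```text
time: 1.15
tool_pos: [478.6, 119.5, 216.7]
orientation: [-0.402, 0.581, -0.581, 0.403]
contact_force: [0.7, 1.1, -0.2]
width: 88.0
```

```bash
python3 - <<'E'
from h import *
p,d,c=shot('wrist','w1'); s=bot.get_state()
print(s['tool_pos'],hd()[0],s['qpos'].round(2),-np.array(c['R']).T@c['t'],proj(c,[574,140,85],True),proj(c,[638,-195,26],True),proj(c,s['tool_pos'],True))
E
```

```text
[482.62342059 109.50057492 216.88736736] -21.69033448584421 [-0.43  0.56  0.18  1.99 -0.15  0.6  -0.54] [505.11844073 190.98227972 362.59257188] (np.float64(378.4441687869844), np.float64(142.20059276355184)) (np.float64(457.1398382650368), np.float64(343.5217531625425)) (np.float64(299.24096664165484), np.float64(283.27125113573067))
```

View pics/w1.png

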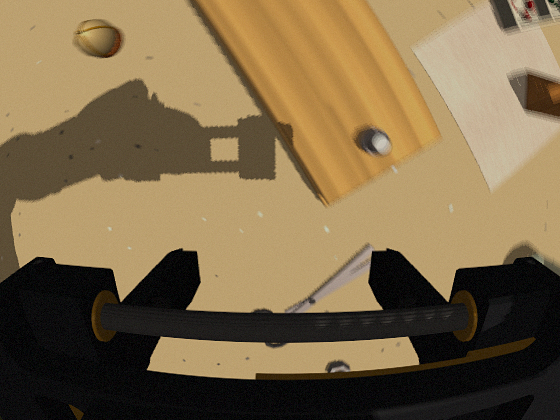

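```bash
python3 -m handwheel '[{"dx":4.3,"dy":-15.6,"dz":-2.2,"wx":0,"wy":0,"wz":-1.6},{"dx":4.3,"dy":-15.6,"dz":-2.2,"wx":0,"wy":0,"wz":-1.6},{"dx":4.3,"dy":-15.6,"dz":-2.2,"wx":0,"wy":0,"wz":-1.6},{"dx":4.3,"dy":-15.6,"dz":-2.2,"wx":0,"wy":0,"wz":-1.6},{"dx":4.3,"dy":-15.6,"dz":-2.2,"wx":0,"wy":0,"wz":-1.6},{"dx":4.3,"dy":-15.6,"dz":-2.2,"wx":0,"wy":0,"wz":-1.6},{"dx":4.3,"dy":-15.6,"dz":-2.2,"wx":0,"wy":0,"wz":-1.6},{"dx":4.3,"dy":-15.6,"dz":-2.2,"wx":0,"wy":0,"wz":-1.6},{"dx":4.3,"dy":-15.6,"dz":-2.2,"wx":0,"wy":0,"wz":-1.6},{"dx":4.3,"dy":-15.6,"dz":-2.2,"wx":0,"wy":0,"wz":-1.6},{"dx":4.3,"dy":-15.6,"dz":-2.2,"wx":0,"wy":0,"wz":-1.6},{"dx":4.3,"dy":-15.6,"dz":-2.2,"wx":0,"wy":0,"wz":-1.6}]'; python3 - <<'E'
from h import *
p,d,c=shot('wrist','w2'); s=bot.get_state()
print(s['tool_pos'],hd()[0],s['qpos'].round(2),proj(c,[638,-195,26],True))
u,v=map(int,proj(c,[638,-195,26],True))
cv2.imwrite('pics/w2z.png',cv2.resize(p[v-60:v+60,u-60:u+60,::-1],(600,600),interpolation=cv2.INTER_CUBIC));print(u,v)
E
```

```text
time: 2.4
tool_pos: [585.8, -265.8, 161.8]
orientation: [-0.363, 0.607, -0.606, 0.364]
contact_force: [-0.2, -0.1, -0.2]
width: 88.2
[ 585.86006767 -266.06388322  161.90598985] -28.096708583895534 [ 0.3   0.81  0.11  1.59 -0.12  0.76 -0.03] (np.float64(299.73593395069213), np.float64(100.79628139150066))
299 100
```

View pics/w2z.png

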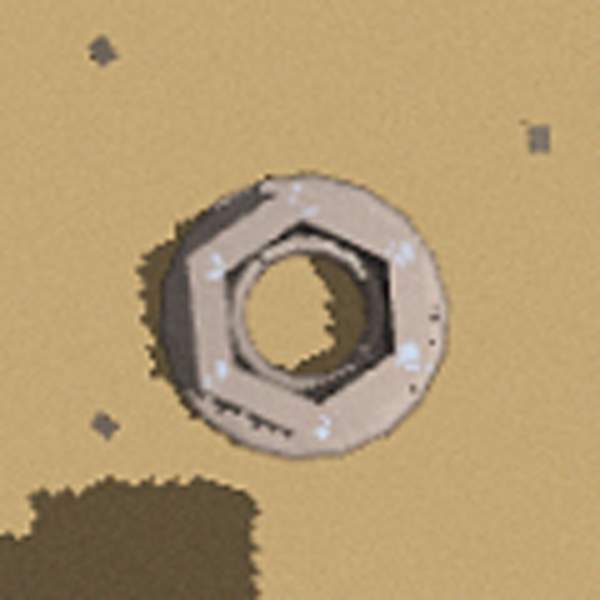

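View pics/w2.png

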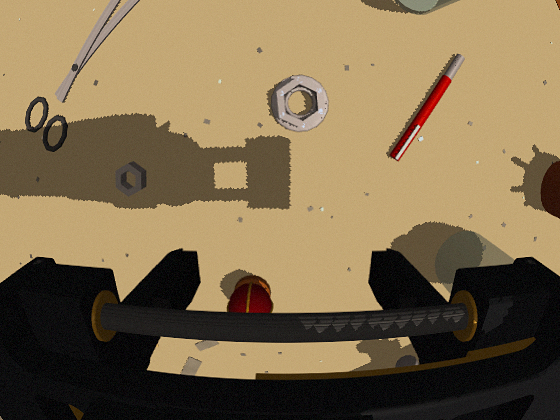

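```bash
python3 - <<'E'
from h import *
W=np.load('pics/w2.npz')
def P(l): return np.array([onplane(W,239+x/5-.4,40+y/5-.4,26,True)[:2] for x,y in l])
for l in ([(302,222),(388,265),(392,350),(318,402),(235,360),(228,270)],[(297,190),(403,250),(410,352),(322,428),(222,370),(215,265)]):
    q=P(l);c=q.mean(0);r=q-c;a=np.degrees(np.arctan2(r[:,1],r[:,0]));print(c,np.hypot(*r.T).round(1),a.round(1),np.degrees(np.angle(np.exp(1j*np.radians(a*6)).mean()))/6)
print(hd()[0],bot.get_state()['tool_pos'])
p,d,c=shot('top','t2');shot('scene','s2')
E
```

```text
[ 638.33572782 -196.1848083 ] [15.6 15.6 15.4 15.8 15.5 15.8] [  67.4    3.9  -53.2 -113.3 -174.6  125.2] 5.898200900233637
[ 638.70408876 -195.88449041] [20.8 18.8 18.4 20.8 18.7 18.1] [  68.9    5.8  -51.4 -113.  -173.1  127.4] 7.432865998688658
-28.096708583895534 [ 585.86006767 -266.06388322  161.90598985]
```

```bash
python3 -m handwheel '[{"dx":2.1,"dy":2.8,"dz":-2,"wx":0,"wy":0,"wz":0.92},{"dx":2.1,"dy":2.8,"dz":-4.5,"wx":0,"wy":0,"wz":0.92},{"dx":2.1,"dy":2.8,"dz":-4.5,"wx":0,"wy":0,"wz":0.92},{"dx":2.1,"dy":2.8,"dz":-4.5,"wx":0,"wy":0,"wz":0.92},{"dx":2.1,"dy":2.8,"dz":-4.5,"wx":0,"wy":0,"wz":0.92},{"dx":2.1,"dy":2.8,"dz":-4.5,"wx":0,"wy":0,"wz":0.92},{"dx":2.1,"dy":2.8,"dz":-4.5,"wx":0,"wy":0,"wz":0.92},{"dx":2.1,"dy":2.8,"dz":-4.5,"wx":0,"wy":0,"wz":0.92}]'; python3 - <<'E'
from h import *
p,d,c=shot('wrist','w3'); s=bot.get_state()
print(s['tool_pos'],hd()[0],hd()[1][:,1],s['qpos'].round(2),proj(c,[638.4,-196,26],True),s['qvel'].round(3))
E
```

```text
time: 3.35
tool_pos: [638.6, -200.5, 51.4]
orientation: [0.386, -0.591, 0.593, -0.387]
contact_force: [-0.3, 0.3, -0.4]
width: 88.2
[ 638.51161368 -200.0152092    50.97301311] -23.75557628988307 [ 0.00247594 -0.00112864 -0.9999963 ] [ 0.19  0.99  0.09  1.55 -0.13  0.61 -0.07] (np.float64(281.28963872594534), np.float64(242.75924010692574)) [-0.003  0.012 -0.008  0.004 -0.001 -0.002  0.002]
```

View pics/w3.png

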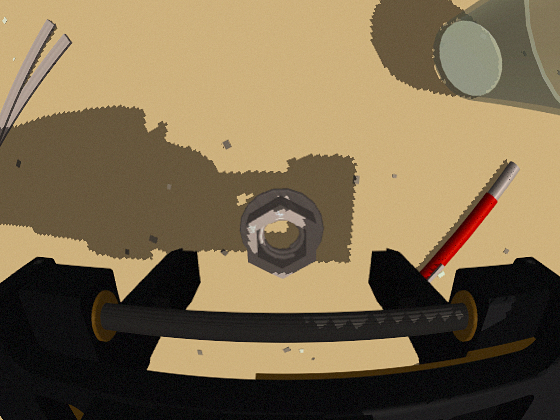

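```bash
python3 - <<'E'
from h import *
W=np.load('pics/w2.npz')
h=np.radians(-23.75);j=np.array([np.cos(h),np.sin(h)])
for u,v in [(388,155),(398,161),(461,58)]:
    q=onplane(W,u,v,5,True)[:2]-[638.4,-196];print(q,q@j,q@[-j[1],j[0]])
E
python3 -m handwheel '[{"dx":0,"dy":0.16,"dz":-0.4,"wx":0,"wy":0,"wz":0},{"dx":0,"dy":0.16,"dz":-0.4,"wx":0,"wy":0,"wz":0},{"dx":0,"dy":0.16,"dz":-0.4,"wx":0,"wy":0,"wz":0},{"dx":0,"dy":0.16,"dz":-0.4,"wx":0,"wy":0,"wz":0}]' 60; python3 -c "
from h import *
s=bot.get_state();print(s['tool_pos'],s['width'],hd())"
```

```text
[ 53.60952135 -82.502029  ] 82.29682937147761 -53.9239969215222
[ 60.54320732 -92.49330895] 92.6672666586647 -60.27661108611045
[171.79266912 -27.05412269] 168.1397604335032 44.42597977123636
time: 3.8
tool_pos: [638.0, -194.7, 39.0]
orientation: [-0.387, 0.592, -0.592, 0.387]
contact_force: [0.3, 0.2, -0.6]
width: 60.6
[ 637.95553424 -194.72612135   39.03174454] 60.62277849298531 (np.float64(-23.672618280061446), array([[-4.01510117e-01, -1.70773747e-04,  9.15854572e-01],
       [-9.15854580e-01, -5.75795087e-05, -4.01510131e-01],
       [ 1.21301846e-04, -9.99999984e-01, -1.33285163e-04]]))
```

```bash
python3 -m handwheel '[{"dx":0,"dy":-0.05,"dz":-0.6,"wx":0,"wy":0,"wz":0},{"dx":0,"dy":-0.05,"dz":-1.24,"wx":0,"wy":0,"wz":0},{"dx":0,"dy":-0.05,"dz":-1.24,"wx":0,"wy":0,"wz":0},{"dx":0,"dy":-0.05,"dz":-1.24,"wx":0,"wy":0,"wz":0},{"dx":0,"dy":-0.05,"dz":-1.24,"wx":0,"wy":0,"wz":0}]'; python3 -c "
from h import *
s=bot.get_state();print(s['tool_pos'],s['width'],hd()[0])"
```

```text
time: 4.3
tool_pos: [638.1, -196.0, 8.2]
orientation: [0.387, -0.592, 0.592, -0.387]
contact_force: [0.2, -0.5, -0.9]
width: 59.8
[ 638.09855642 -196.03713764    8.15754978] 59.80840242852136 -23.682100960799723
```

```bash
python3 -m handwheel '[{"dx":0,"dy":0,"dz":0,"wx":0,"wy":0,"wz":0},{"dx":0,"dy":0,"dz":0,"wx":0,"wy":0,"wz":0},{"dx":0,"dy":0,"dz":0,"wx":0,"wy":0,"wz":0},{"dx":0,"dy":0,"dz":0,"wx":0,"wy":0,"wz":0},{"dx":0,"dy":0,"dz":0,"wx":0,"wy":0,"wz":0},{"dx":0,"dy":0,"dz":0,"wx":0,"wy":0,"wz":0}]' 36 12; python3 - <<'E'
from h import *
p,d,c=shot('wrist','w4'); s=bot.get_state()
print(s['tool_pos'],hd()[0],s['width'],s['contact_force'],s['moment'])
E
```

```text
time: 4.9
tool_pos: [638.3, -196.1, 8.6]
orientation: [0.387, -0.592, 0.592, -0.387]
contact_force: [-1.2, 0.4, 2.8]
width: 40.1
[ 638.27081451 -196.05927899    8.57372539] -23.682505976456543 40.15259245786645 [-0.6262714  -0.03444012  3.40104001] [0.01693623 0.22916762 0.01891762]
```

View pics/w4.png

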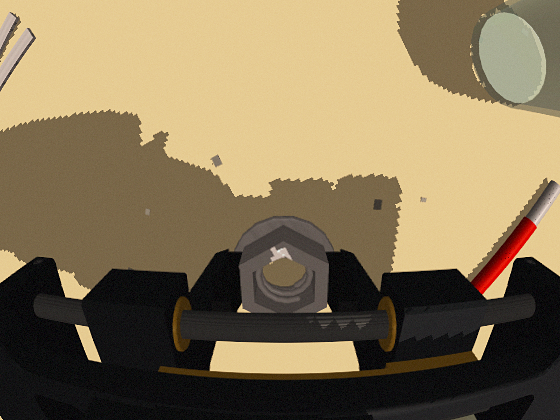

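```bash
python3 -m handwheel '[{"dx":0,"dy":0,"dz":0.1,"wx":0,"wy":0,"wz":0},{"dx":0,"dy":0,"dz":0.4,"wx":0,"wy":0,"wz":0},{"dx":0,"dy":0,"dz":1.2,"wx":0,"wy":0,"wz":0},{"dx":0,"dy":0,"dz":3,"wx":0,"wy":0,"wz":0},{"dx":0,"dy":0,"dz":4.5,"wx":0,"wy":0,"wz":0},{"dx":0,"dy":0,"dz":5,"wx":0,"wy":0,"wz":0},{"dx":0,"dy":0,"dz":5,"wx":0,"wy":0,"wz":0},{"dx":0,"dy":0,"dz":5,"wx":0,"wy":0,"wz":0},{"dx":0,"dy":0,"dz":5,"wx":0,"wy":0,"wz":0}]' 36 20; python3 - <<'E'
from h import *
p,d,c=shot('wrist','w5'); s=bot.get_state()
print(s['tool_pos'],hd()[0],s['width'],s['contact_force'],s['moment'],c)
cv2.imwrite('pics/w5z.png',cv2.resize(p[180:340,204:364,::-1],(640,640),interpolation=cv2.INTER_CUBIC))
E
```

```text
time: 5.85
tool_pos: [636.4, -195.4, 130.8]
orientation: [-0.388, 0.593, -0.591, 0.386]
contact_force: [-0.1, 0.9, -2.5]
width: 39.5
[ 636.57773065 -195.4838392   130.89062525] -23.675285430370835 40.16264104450882 [-0.14248238 -0.25341409 -2.36596737] [-0.0564185   0.04801335 -0.0182651 ] {'vfov': 65.70646984690485, 'cx': 284.0086297145212, 'cy': 209.31547263526934, 'R': array([[ 0.9152935 , -0.40275762, -0.00490967],
       [-0.38380661, -0.8757942 ,  0.29270634],
       [-0.12218957, -0.26602784, -0.95618978]]), 't': array([-660.03629287,   65.16990908,  312.74409834])}
```

View pics/w5z.png

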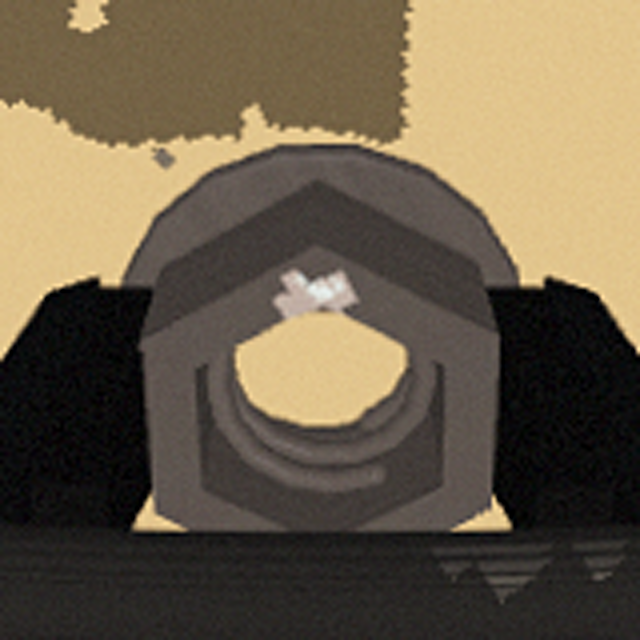

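```bash
python3 - <<'E'
from h import *
W=np.load('pics/w5.npz')
s=bot.get_state();a,R=hd();z=s['tool_pos'][2]+17.5
q=np.array([onplane(W,204+x/4-.4,180+y/4-.4,z,True) for x,y in [(318,245),(142,346),(499,336),(158,512),(492,510)]])
l=(q-s['tool_pos'])@R;print(l.round(1))
T=np.load('pics/w1.npz')
E
```

```text
[[-23.  -17.5  -1.1]
 [-10.7 -17.4 -20.6]
 [-12.  -17.6  18.9]
 [ 11.6 -17.4 -20.1]
 [ 11.3 -17.6  19.4]]
```

```bash
python3 -m handwheel '[{"dx":-3.78,"dy":10.5,"dz":0,"wx":0,"wy":0,"wz":0},{"dx":-3.78,"dy":10.5,"dz":0,"wx":0,"wy":0,"wz":0},{"dx":-3.78,"dy":10.5,"dz":0,"wx":0,"wy":0,"wz":0},{"dx":-3.78,"dy":10.5,"dz":0,"wx":0,"wy":0,"wz":0},{"dx":-3.78,"dy":10.5,"dz":0,"wx":0,"wy":0,"wz":0},{"dx":-3.78,"dy":10.5,"dz":0,"wx":0,"wy":0,"wz":0},{"dx":-3.78,"dy":10.5,"dz":0,"wx":0,"wy":0,"wz":0},{"dx":-3.78,"dy":10.5,"dz":0,"wx":0,"wy":0,"wz":0},{"dx":-3.78,"dy":10.5,"dz":0,"wx":0,"wy":0,"wz":0},{"dx":-3.78,"dy":10.5,"dz":0,"wx":0,"wy":0,"wz":0},{"dx":-3.78,"dy":10.5,"dz":0,"wx":0,"wy":0,"wz":0},{"dx":-3.78,"dy":10.5,"dz":0,"wx":0,"wy":0,"wz":0}]'; python3 - <<'E'
from h import *
p,d,c=shot('wrist','w6'); s=bot.get_state()
print(s['tool_pos'],hd()[0],s['width'],s['contact_force'],s['moment'],s['qpos'].round(2))
u,v=map(int,proj(c,[574.5,140,80],True));print(u,v)
cv2.imwrite('pics/w6z.png',cv2.resize(p[v-40:v+40,u-40:u+40,::-1],(640,640),interpolation=cv2.INTER_CUBIC))
E
```

```text
time: 7.1
tool_pos: [543.7, 65.6, 133.1]
orientation: [0.386, -0.592, 0.592, -0.386]
contact_force: [0.3, -0.2, -2.4]
width: 40.3
[543.66935071  65.87346295 133.1768773 ] -23.739844607151177 40.18624181588557 [-0.22480508 -0.64326636 -1.90557152] [-0.03964016  0.08043404  0.00585559] [-0.29  0.75  0.14  1.91 -0.2   0.5  -0.42]
281 106
```

View pics/w6z.png

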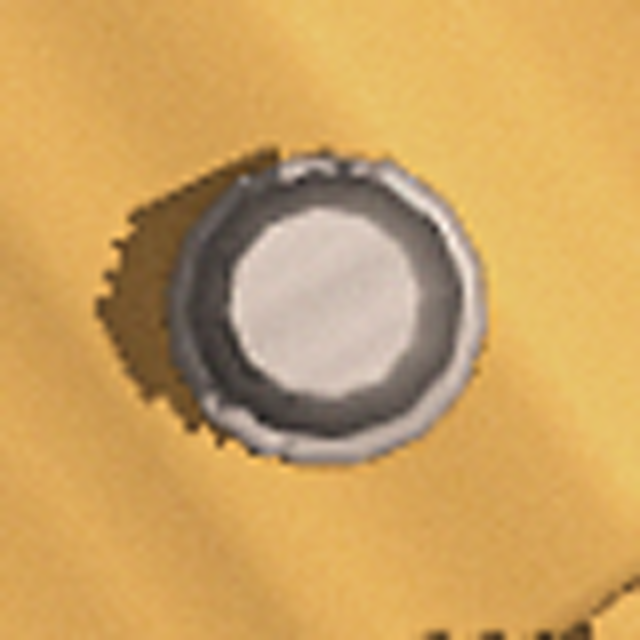

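View pics/w6.png

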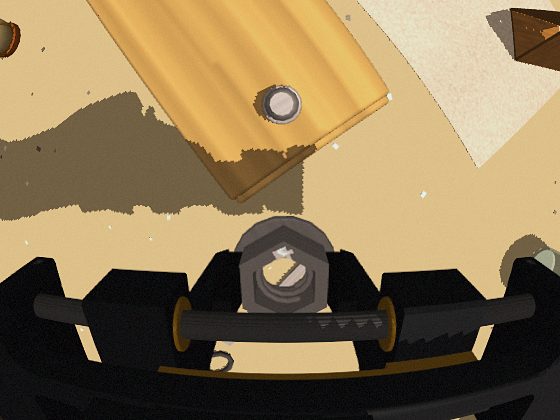

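```bash
python3 - <<'E'
from h import *
W=np.load('pics/w6.npz')
def f(x,y,z): return onplane(W,241+x/8-.45,66+y/8-.45,z,True).round(1)
print(f(325,302,85),f(230,302,85),f(420,302,85),f(325,209,85),f(325,398,85))
print(f(326,306,79.5), f(329,309,69))
print(bot.get_state()['tool_pos'])
E
```

```text
[574.8 141.5  85. ] [568.5 144.4  85. ] [581.2 138.7  85. ] [577.7 147.9  85. ] [571.9 135.   85. ]
[574.8 141.4  79.5] [575.  141.4  69. ]
[543.66935071  65.87346295 133.1768773 ]
```

```bash
python3 -m handwheel '[{"dx":1.27,"dy":3.01,"dz":0,"wx":0,"wy":0,"wz":0},{"dx":1.27,"dy":3.01,"dz":0,"wx":0,"wy":0,"wz":0},{"dx":1.27,"dy":3.01,"dz":-0.6,"wx":0,"wy":0,"wz":0},{"dx":1.27,"dy":3.01,"dz":-1.3,"wx":0,"wy":0,"wz":0},{"dx":1.27,"dy":3.01,"dz":-1.3,"wx":0,"wy":0,"wz":0},{"dx":1.27,"dy":3.01,"dz":-1.3,"wx":0,"wy":0,"wz":0},{"dx":1.27,"dy":3.01,"dz":-1.3,"wx":0,"wy":0,"wz":0},{"dx":1.27,"dy":3.01,"dz":-1.3,"wx":0,"wy":0,"wz":0}]'; python3 - <<'E'
from h import *
p,d,c=shot('wrist','w7'); s=bot.get_state()
print(s['tool_pos'],hd()[0],s['width'],s['contact_force'],s['moment'],s['qpos'].round(2))
E
```

```text
time: 7.95
tool_pos: [575.9, 141.6, 101.6]
orientation: [0.386, -0.592, 0.592, -0.387]
contact_force: [0.1, 0.7, -1.0]
width: 39.7
[575.77942321 141.62096439 101.49340827] -23.70554543621415 39.837940774215525 [ 0.82749583 -0.12984677 -1.63847669] [-0.02975109  0.11369521 -0.05395408] [-0.41  0.84  0.16  1.79 -0.23  0.53 -0.52]
```

View pics/w7.png

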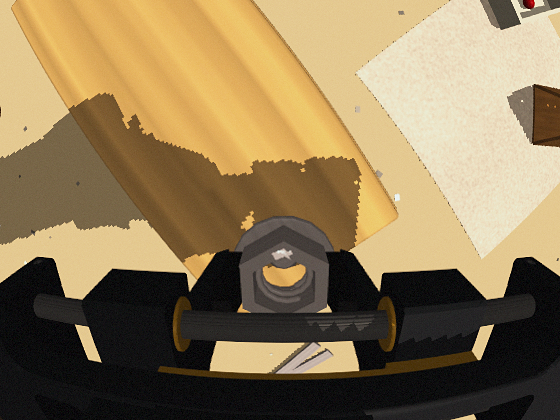

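```bash
python3 -m handwheel '[{"dx":-0.015,"dy":-0.015,"dz":-0.2,"wx":0,"wy":0,"wz":0},{"dx":-0.015,"dy":-0.015,"dz":-0.4,"wx":0,"wy":0,"wz":0},{"dx":-0.015,"dy":-0.015,"dz":-0.55,"wx":0,"wy":0,"wz":0},{"dx":-0.015,"dy":-0.015,"dz":-0.7,"wx":0,"wy":0,"wz":0},{"dx":-0.015,"dy":-0.015,"dz":-0.7,"wx":0,"wy":0,"wz":0}]'; cat > st.py <<'E'
from h import *
s=bot.get_state();print(round(s['time'],2),s['tool_pos'].round(2),round(hd()[0],2),round(s['width'],2),s['contact_force'].round(2),s['moment'].round(3),'q7',s['qpos'][6].round(3),hd()[1][:2,1].round(4))
E
python3 st.py
```

```text
time: 8.5
tool_pos: [574.4, 141.3, 82.4]
orientation: [-0.387, 0.592, -0.592, 0.386]
contact_force: [-0.4, 0.6, -1.7]
width: 40.3
8.5 [574.42 141.28  82.44] -23.68 40.29 [-0.4   0.57 -1.69] [-0.078  0.11   0.018] q7 -0.512 [-0.0012 -0.0003]
```

```bash
python3 -m handwheel '[{"dx":0,"dy":0,"dz":-0.1,"wx":0,"wy":0,"wz":0},{"dx":0,"dy":0,"dz":-0.2,"wx":0,"wy":0,"wz":0},{"dx":0,"dy":0,"dz":-0.24,"wx":0,"wy":0,"wz":0},{"dx":0,"dy":0,"dz":-0.24,"wx":0,"wy":0,"wz":0}]'; python3 st.py;  python3 -m handwheel '[{"dx":0,"dy":0,"dz":-0.04,"wx":0,"wy":0,"wz":0},{"dx":0,"dy":0,"dz":-0.08,"wx":0,"wy":0,"wz":0},{"dx":0,"dy":0,"dz":-0.08,"wx":0,"wy":0,"wz":0}]'; python3 st.py
```

```text
time: 8.9
tool_pos: [574.9, 141.4, 77.1]
orientation: [0.387, -0.592, 0.592, -0.387]
contact_force: [0.4, -0.4, -2.8]
width: 40.1
8.9 [574.87 141.36  77.05] -23.68 40.07 [ 0.37 -0.38 -2.79] [-0.058  0.089  0.01 ] q7 -0.511 [-0.     -0.0001]
time: 9.2
tool_pos: [574.9, 141.4, 75.1]
orientation: [0.387, -0.592, 0.592, -0.387]
contact_force: [0.1, 0.6, -2.1]
width: 39.4
9.2 [574.9  141.38  75.13] -23.68 39.43 [ 0.09  0.56 -2.11] [-0.045  0.015  0.   ] q7 -0.51 [ 0.0001 -0.    ]
```

```bash
for i in 1 2; do python3 -m handwheel '[{"dx":0,"dy":0,"dz":-0.03,"wx":0,"wy":0,"wz":0},{"dx":0,"dy":0,"dz":-0.06,"wx":0,"wy":0,"wz":0},{"dx":0,"dy":0,"dz":-0.06,"wx":0,"wy":0,"wz":0}]' >/dev/null; python3 st.py; done
```

```text
9.5 [574.87 141.37  73.62] -23.68 39.88 [-0.22 -0.16 -2.42] [-0.044  0.042  0.017] q7 -0.51 [ 0. -0.]
9.8 [574.9  141.38  72.12] -23.68 40.03 [ 0.16  0.34 -2.25] [-0.033  0.023  0.002] q7 -0.51 [0.0001 0.    ]
```

```bash
python3 -m handwheel '[{"dx":0,"dy":0,"dz":-0.03,"wx":0,"wy":0,"wz":0},{"dx":0,"dy":0,"dz":-0.04,"wx":0,"wy":0,"wz":0},{"dx":0,"dy":0,"dz":-0.04,"wx":0,"wy":0,"wz":0}]' >/dev/null; python3 st.py;python3 -m handwheel '[{"dx":0,"dy":0,"dz":-0.03,"wx":0,"wy":0,"wz":0},{"dx":0,"dy":0,"dz":-0.04,"wx":0,"wy":0,"wz":0},{"dx":0,"dy":0,"dz":-0.04,"wx":0,"wy":0,"wz":0}]' >/dev/null; python3 st.py
```

```text
10.1 [574.93 141.37  71.38] -23.68 39.84 [0.51 0.09 0.53] [-0.065  0.165  0.005] q7 -0.509 [0.0002 0.    ]
10.4 [575.02 141.38  71.21] -23.69 39.75 [-2.23  0.39  6.65] [-0.108  0.548 -0.002] q7 -0.509 [0.0006 0.0003]
```

```bash
python3 -m handwheel '[{"dx":0,"dy":0,"dz":0.006,"wx":0,"wy":0,"wz":0.8},{"dx":0,"dy":0,"dz":0.012,"wx":0,"wy":0,"wz":1.6},{"dx":0,"dy":0,"dz":0.018,"wx":0,"wy":0,"wz":2.4},{"dx":0,"dy":0,"dz":0.024,"wx":0,"wy":0,"wz":3.2},{"dx":0,"dy":0,"dz":0.029,"wx":0,"wy":0,"wz":4},{"dx":0,"dy":0,"dz":0.035,"wx":0,"wy":0,"wz":4.8},{"dx":0,"dy":0,"dz":0.04,"wx":0,"wy":0,"wz":5.6},{"dx":0,"dy":0,"dz":0.046,"wx":0,"wy":0,"wz":6.4}]' >/dev/null; python3 st.py
```

```text
11.2 [575.03 141.79  72.26] 8.47 39.79 [-1.76 -0.25  6.62] [ 0.02   0.49  -0.088] q7 -0.159 [0.0007 0.0007]
```

```bash
python3 -m handwheel '[{"dx":0,"dy":0,"dz":0.006,"wx":0,"wy":0,"wz":0.8},{"dx":0,"dy":0,"dz":0.012,"wx":0,"wy":0,"wz":1.6},{"dx":0,"dy":0,"dz":0.018,"wx":0,"wy":0,"wz":2.4},{"dx":0,"dy":0,"dz":0.024,"wx":0,"wy":0,"wz":3.2},{"dx":0,"dy":0,"dz":0.029,"wx":0,"wy":0,"wz":4},{"dx":0,"dy":0,"dz":0.035,"wx":0,"wy":0,"wz":4.8},{"dx":0,"dy":0,"dz":0.04,"wx":0,"wy":0,"wz":5.6},{"dx":0,"dy":0,"dz":0.046,"wx":0,"wy":0,"wz":6.4}]' >/dev/null; python3 st.py; python3 -m handwheel '[{"dx":0,"dy":0,"dz":0.006,"wx":0,"wy":0,"wz":0.8},{"dx":0,"dy":0,"dz":0.012,"wx":0,"wy":0,"wz":1.6},{"dx":0,"dy":0,"dz":0.017,"wx":0,"wy":0,"wz":2.4},{"dx":0,"dy":0,"dz":0.023,"wx":0,"wy":0,"wz":3.2}]' >/dev/null; python3 st.py
```

```text
12.0 [574.67 141.85  73.37] 40.47 39.97 [-3.72  0.14  6.43] [ 0.094  0.584 -0.117] q7 0.194 [0.0001 0.0006]
12.4 [574.48 141.73  73.89] 56.46 39.82 [-3.04  1.93  5.88] [ 0.021  0.66  -0.096] q7 0.376 [-0.0003  0.0003]
```

```bash
for i in 1 2 3; do python3 -m handwheel '[{"dx":0,"dy":0,"dz":0.006,"wx":0,"wy":0,"wz":0.8},{"dx":0,"dy":0,"dz":0.012,"wx":0,"wy":0,"wz":1.6},{"dx":0,"dy":0,"dz":0.012,"wx":0,"wy":0,"wz":1.6}]' >/dev/null; python3 st.py;done
```

```text
12.7 [574.51 141.56  74.16] 64.4 39.82 [-2.35  0.31  6.79] [ 0.021  0.629 -0.012] q7 0.468 [-0.0004  0.0003]
13.0 [574.43 141.47  74.36] 72.41 39.85 [-2.61 -0.63  6.38] [-0.025  0.63  -0.028] q7 0.562 [-0.0005  0.0001]
13.3 [574.4  141.29  74.57] 80.4 39.96 [-2.1   0.04  6.32] [-0.056  0.553  0.02 ] q7 0.658 [-0.0006 -0.0001]
```

```bash
for i in 1 2 3; do python3 -m handwheel '[{"dx":0,"dy":0,"dz":0.006,"wx":0,"wy":0,"wz":0.8},{"dx":0,"dy":0,"dz":0.012,"wx":0,"wy":0,"wz":1.6},{"dx":0,"dy":0,"dz":0.012,"wx":0,"wy":0,"wz":1.6}]' >/dev/null; python3 st.py;done
```

```text
13.6 [574.45 141.2   74.7 ] 88.34 39.72 [-2.43  0.18  5.76] [-0.01   0.583  0.066] q7 0.754 [-0.0007 -0.0002]
13.9 [574.41 141.09  74.75] 96.27 39.78 [-3.08 -0.77  4.28] [-0.113  0.545  0.04 ] q7 0.852 [-0.0009 -0.0003]
14.2 [574.75 140.64  74.7 ] 104.2 40.06 [-0.94 -1.62  1.09] [-0.242  0.241 -0.034] q7 0.953 [-0.0006 -0.0008]
```

```bash
for i in 1 2; do python3 -m handwheel '[{"dx":0,"dy":0,"dz":0,"wx":0,"wy":0,"wz":0.8},{"dx":0,"dy":0,"dz":0,"wx":0,"wy":0,"wz":1.6},{"dx":0,"dy":0,"dz":0,"wx":0,"wy":0,"wz":1.6}]' >/dev/null; python3 st.py;done
```

```text
14.5 [574.81 140.67  74.34] 112.15 40.05 [-0.77 -1.95 -1.27] [-0.181  0.184  0.024] q7 1.055 [-0.0007 -0.0006]
14.8 [574.77 140.66  74.34] 120.12 40.18 [-0.6  -1.91 -2.22] [-0.168  0.137 -0.093] q7 1.159 [-0.0008 -0.0007]
```

```bash
python3 -m handwheel '[{"dx":0,"dy":0.01,"dz":-0.08,"wx":0,"wy":0,"wz":0},{"dx":0,"dy":0.01,"dz":-0.16,"wx":0,"wy":0,"wz":0},{"dx":0,"dy":0.01,"dz":-0.16,"wx":0,"wy":0,"wz":0}]' >/dev/null; python3 st.py; for i in 1 2; do python3 -m handwheel '[{"dx":0,"dy":0,"dz":-0.03,"wx":0,"wy":0,"wz":0},{"dx":0,"dy":0,"dz":-0.04,"wx":0,"wy":0,"wz":0},{"dx":0,"dy":0,"dz":-0.04,"wx":0,"wy":0,"wz":0}]' >/dev/null; python3 st.py;done
```

```text
15.1 [574.57 140.84  70.37] 120.22 39.98 [-0.89 -2.67 -2.76] [-0.406  0.205 -0.012] q7 1.156 [-0.0009 -0.0014]
15.4 [574.67 140.91  70.14] 120.28 39.76 [-3.22 -4.71  2.82] [-0.832  0.634 -0.045] q7 1.156 [-0.0004 -0.0012]
15.7 [574.73 140.92  69.96] 120.28 39.58 [-4.42 -5.16  9.59] [-1.161  0.992 -0.06 ] q7 1.155 [ 0.0001 -0.0015]
```

```bash
python3 -m handwheel '[{"dx":0,"dy":0,"dz":0.03,"wx":0,"wy":0,"wz":0},{"dx":0,"dy":0,"dz":0.03,"wx":0,"wy":0,"wz":0}]' >/dev/null; python3 st.py; python3 -m handwheel '[{"dx":0,"dy":0,"dz":0,"wx":0,"wy":0,"wz":0},{"dx":0,"dy":0,"dz":0,"wx":0,"wy":0,"wz":0},{"dx":0,"dy":0,"dz":0,"wx":0,"wy":0,"wz":0}]' 43 >/dev/null; python3 st.py;  python3 -c "
from h import *
shot('wrist','w8');shot('scene','s8')
p=np.load('pics/s8.npz')['p'];cv2.imwrite('pics/s8z.png',cv2.resize(p[160:260,310:440,::-1],(780,600),interpolation=cv2.INTER_CUBIC))"
```

```text
15.9 [574.67 140.9   70.07] 120.29 40.09 [-3.78 -3.92  5.77] [-0.933  0.684 -0.095] q7 1.156 [-0.0003 -0.0012]
16.2 [575.67 143.    69.86] 120.35 42.7 [-0.59 -0.46 -0.18] [0.068 0.011 0.019] q7 1.156 [0.0016 0.0024]
```

View pics/w8.png

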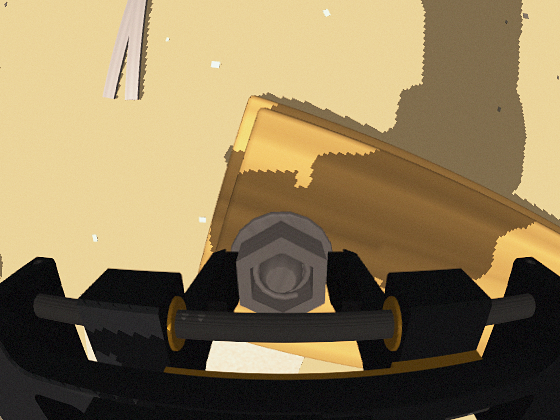

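View pics/s8z.png

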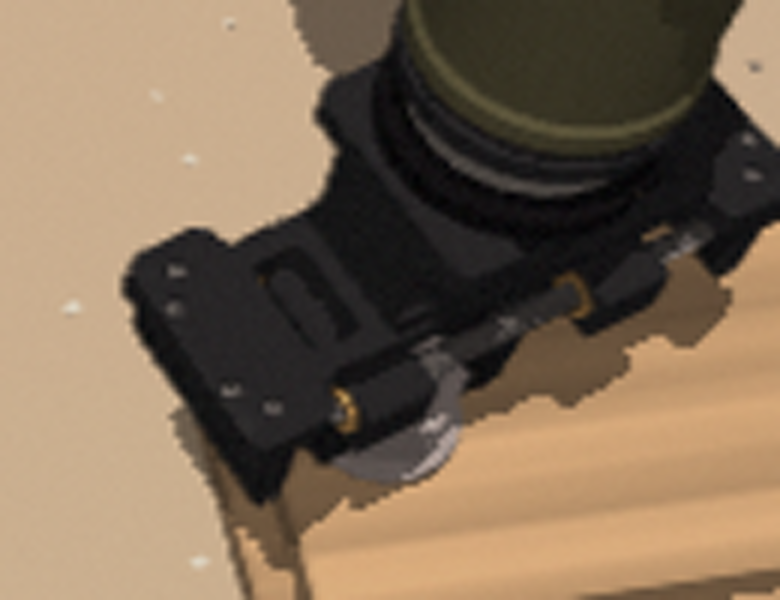

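```bash
python3 -m handwheel '[{"dx":-0.02,"dy":-0.04,"dz":0,"wx":0,"wy":0,"wz":0},{"dx":-0.036,"dy":-0.072,"dz":0,"wx":0,"wy":0,"wz":0},{"dx":-0.036,"dy":-0.072,"dz":0,"wx":0,"wy":0,"wz":0}]' 42 >/dev/null; python3 st.py; cat > zz.py <<'E'
from h import *
import sys
p,d,c=shot('wrist',sys.argv[1]); 
v,u=np.mgrid[0:420,0:560]; f=210/np.tan(np.radians(c['vfov'])/2)
x=u-c['cx'];y=v-c['cy'];r=np.hypot(x,y);th=r/f;k=np.tan(th)/np.maximum(r,1e-9)
X=np.stack([x*k*d,y*k*d,d],-1)-np.array(c['t']); X=X@np.array(c['R'])
rad=np.hypot(X[...,0]-574.8,X[...,1]-141.2);ok=(d>0)
vis=p.astype(int)
for n,m in [('top',ok&(rad>13.5)&(rad<19.5)&(X[...,2]>72)&(X[...,2]<105)),('flange',ok&(rad>24)&(rad<26.5)&(X[...,2]>50)&(X[...,2]<78)),('board',ok&(rad>35)&(rad<60)&(X[...,2]>45)&(X[...,2]<63))]:
    if m.sum()>5:
        z=X[...,2][m];A=np.c_[X[...,0][m]-574.8,X[...,1][m]-141.2,np.ones(m.sum())]
        k=np.ones(len(z),bool)
        for _ in range(5):
            s=np.linalg.lstsq(A[k],z[k],rcond=None)[0]; k=abs(A@s-z)<1.5
        print(n,m.sum(),np.percentile(z,[5,50,95]).round(1),s.round(3),k.sum())
E
python3 zz.py w9
```

```text
16.6 [573.9  139.66  69.56] 120.31 41.98 [ 1.37  1.09 -0.23] [ 0.028 -0.003 -0.029] q7 1.156 [-0.0002 -0.    ]
top 2966 [75.2 86.9 88.3] [-0.108 -0.098 85.548] 1353
flange 1175 [53.3 65.1 71.9] [8.1000e-02 5.2000e-02 6.7211e+01] 489
board 9246 [52.8 53.9 54.9] [-2.0000e-03  1.0000e-03  5.3835e+01] 9026
```

```bash
python3 -m handwheel '[{"dx":0.03,"dy":0.06,"dz":0,"wx":0,"wy":0,"wz":0},{"dx":0.03,"dy":0.06,"dz":0,"wx":0,"wy":0,"wz":0},{"dx":0.03,"dy":0.06,"dz":0,"wx":0,"wy":0,"wz":0},{"dx":0.03,"dy":0.06,"dz":0,"wx":0,"wy":0,"wz":0}]' 42 >/dev/null; python3 st.py; sed -i 's/>72)&(X\[...,2\]<105/>83)\&(X[...,2]<93/; s/<1.5/<0.8/' zz.py; python3 zz.py w10;python3 st.py; python3 - <<'E'
from h import *
p=np.load('pics/w10.npz')['p'];cv2.imwrite('pics/w10z.png',cv2.resize(p[190:330,200:370,::-1],(680,560),interpolation=cv2.INTER_CUBIC))
E
```

```text
17.05 [574.72 141.34  69.6 ] 120.32 41.96 [-0.26 -0.21  1.27] [0.04  0.084 0.012] q7 1.156 [-0.0001  0.0001]
top 2299 [84.2 87.3 88.4] [-7.0000e-03 -1.8000e-02  8.7325e+01] 1635
flange 1214 [53.2 65.3 72. ] [ 0.213  0.115 68.516] 123
board 9420 [52.8 53.9 54.9] [-3.0000e-03  1.0000e-03  5.3796e+01] 7481
17.1 [574.73 141.3   69.6 ] 120.32 42.05 [-0.06 -0.86 -0.38] [ 0.109  0.001 -0.002] q7 1.156 [-0.0001  0.    ]
```

View pics/w10z.png

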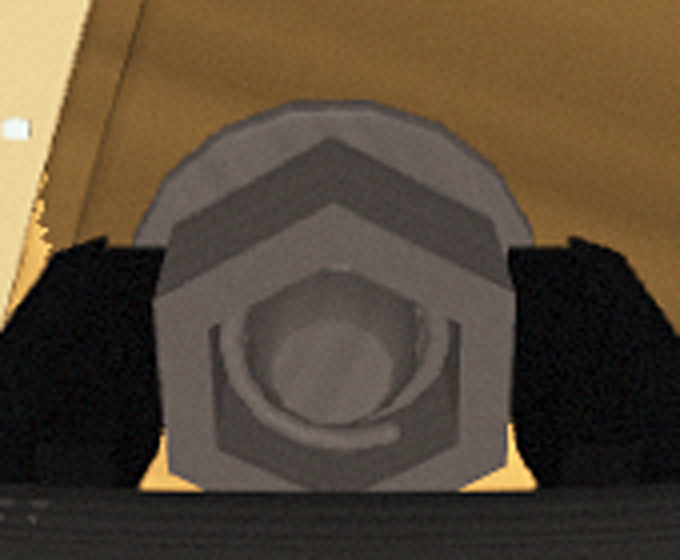

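```bash
python3 -m handwheel '[{"dx":0,"dy":0,"dz":0,"wx":0,"wy":0,"wz":0},{"dx":0,"dy":0,"dz":0,"wx":0,"wy":0,"wz":0},{"dx":0,"dy":0,"dz":0,"wx":0,"wy":0,"wz":0}]' 36 10 >/dev/null; python3 st.py;python3 -m handwheel '[{"dx":0,"dy":0,"dz":-0.006,"wx":0,"wy":0,"wz":-0.8},{"dx":0,"dy":0,"dz":-0.012,"wx":0,"wy":0,"wz":-1.6},{"dx":0,"dy":0,"dz":-0.017,"wx":0,"wy":0,"wz":-2.4},{"dx":0,"dy":0,"dz":-0.023,"wx":0,"wy":0,"wz":-3.2},{"dx":0,"dy":0,"dz":-0.029,"wx":0,"wy":0,"wz":-4},{"dx":0,"dy":0,"dz":-0.035,"wx":0,"wy":0,"wz":-4.8},{"dx":0,"dy":0,"dz":-0.035,"wx":0,"wy":0,"wz":-4.8}]' >/dev/null; python3 st.py
```

```text
17.4 [574.76 141.1   69.6 ] 120.31 39.76 [-0.22 -0.8  -0.26] [-0.027 -0.014  0.015] q7 1.156 [-0.0001 -0.0002]
18.1 [574.79 141.17  68.76] 96.31 39.74 [ 0.35 -0.16  0.11] [-0.105 -0.012 -0.031] q7 0.846 [ 0.0002 -0.0004]
```

```bash
for i in 1 2; do python3 -m handwheel '[{"dx":0,"dy":0,"dz":-0.006,"wx":0,"wy":0,"wz":-0.8},{"dx":0,"dy":0,"dz":-0.012,"wx":0,"wy":0,"wz":-1.6},{"dx":0,"dy":0,"dz":-0.017,"wx":0,"wy":0,"wz":-2.4},{"dx":0,"dy":0,"dz":-0.023,"wx":0,"wy":0,"wz":-3.2},{"dx":0,"dy":0,"dz":-0.029,"wx":0,"wy":0,"wz":-4},{"dx":0,"dy":0,"dz":-0.035,"wx":0,"wy":0,"wz":-4.8},{"dx":0,"dy":0,"dz":-0.040,"wx":0,"wy":0,"wz":-5.6},{"dx":0,"dy":0,"dz":-0.046,"wx":0,"wy":0,"wz":-6.4},{"dx":0,"dy":0,"dz":-0.052,"wx":0,"wy":0,"wz":-7.2},{"dx":0,"dy":0,"dz":-0.058,"wx":0,"wy":0,"wz":-8},{"dx":0,"dy":0,"dz":-0.058,"wx":0,"wy":0,"wz":-8}]' >/dev/null; python3 st.py; done
```

```text
19.2 [574.96 141.33  67.32] 56.39 39.77 [ 1.   -0.72  0.94] [-0.168 -0.183  0.003] q7 0.369 [ 0.0005 -0.0001]
20.3 [575.21 141.45  65.98] 16.45 39.82 [ 2.65 -0.64  1.29] [-0.235 -0.267 -0.036] q7 -0.076 [0.001  0.0002]
```

```bash
python3 -m handwheel '[{"dx":0.01,"dy":0,"dz":-0.006,"wx":0,"wy":0,"wz":-0.8},{"dx":0.02,"dy":0,"dz":-0.012,"wx":0,"wy":0,"wz":-1.6},{"dx":0.02,"dy":0,"dz":-0.017,"wx":0,"wy":0,"wz":-2.4},{"dx":0.02,"dy":0,"dz":-0.023,"wx":0,"wy":0,"wz":-3.2},{"dx":0.02,"dy":0,"dz":-0.029,"wx":0,"wy":0,"wz":-4},{"dx":0.02,"dy":0,"dz":-0.035,"wx":0,"wy":0,"wz":-4.8},{"dx":0.02,"dy":0,"dz":-0.040,"wx":0,"wy":0,"wz":-5.6},{"dx":0.02,"dy":0,"dz":-0.046,"wx":0,"wy":0,"wz":-6.4},{"dx":0.02,"dy":0,"dz":-0.052,"wx":0,"wy":0,"wz":-7.2},{"dx":0.02,"dy":0,"dz":-0.058,"wx":0,"wy":0,"wz":-8},{"dx":0.02,"dy":0,"dz":-0.058,"wx":0,"wy":0,"wz":-8}]' >/dev/null; python3 st.py; python3 -m handwheel '[{"dx":0,"dy":0,"dz":-0.006,"wx":0,"wy":0,"wz":-0.8},{"dx":0,"dy":0,"dz":-0.012,"wx":0,"wy":0,"wz":-1.6},{"dx":0,"dy":0,"dz":-0.017,"wx":0,"wy":0,"wz":-2.4},{"dx":0,"dy":0,"dz":-0.023,"wx":0,"wy":0,"wz":-3.2},{"dx":0,"dy":0,"dz":-0.029,"wx":0,"wy":0,"wz":-4},{"dx":0,"dy":0,"dz":-0.035,"wx":0,"wy":0,"wz":-4.8},{"dx":0,"dy":0,"dz":-0.035,"wx":0,"wy":0,"wz":-4.8}]' >/dev/null; python3 st.py; python3 zz.py w11
```

```text
21.4 [575.54 141.14  64.53] -23.53 40.32 [ 1.48 -1.69  2.05] [-0.378 -0.138  0.034] q7 -0.509 [ 0.0007 -0.0002]
22.1 [575.57 141.07  63.69] -47.51 40.16 [ 0.61 -1.51  2.48] [-0.421 -0.092  0.037] q7 -0.771 [ 0.0007 -0.0004]
top 10 [83.  83.1 83.3] [ 5.0000e-03 -2.0000e-03  8.3128e+01] 10
flange 863 [53.8 60.6 74.1] [-0.365 -0.285 70.147] 157
board 13179 [53. 54. 55.] [-1.0000e-03 -0.0000e+00  5.4003e+01] 10611
```

```bash
sed -i 's/>83)/>76)/' zz.py; python3 zz.py w12; for i in 1 2 3; do python3 -m handwheel '[{"dx":0,"dy":0,"dz":-0.005,"wx":0,"wy":0,"wz":-0.8},{"dx":0,"dy":0,"dz":-0.01,"wx":0,"wy":0,"wz":-1.6},{"dx":0,"dy":0,"dz":-0.01,"wx":0,"wy":0,"wz":-1.6}]' 36 25 >/dev/null; python3 st.py; done
```

```text
top 2121 [77.4 81.4 82.4] [2.0000e-03 1.8000e-02 8.1436e+01] 1511
flange 875 [53.9 60.5 74.3] [-0.274 -0.222 67.913] 220
board 13211 [53. 54. 55.] [-1.0000e-03 -1.0000e-03  5.4023e+01] 10730
22.5 [575.52 141.08  63.41] -55.57 40.13 [ 0.92 -2.42  3.13] [-0.46  -0.143 -0.057] q7 -0.86 [ 0.0006 -0.0004]
22.8 [575.53 141.16  63.17] -63.53 39.59 [ 1.92 -1.64  2.7 ] [-0.499 -0.169  0.04 ] q7 -0.95 [ 0.0006 -0.0004]
23.1 [575.51 141.17  62.92] -71.51 39.66 [ 1.87 -1.37  3.37] [-0.464 -0.151  0.037] q7 -1.04 [ 0.0006 -0.0004]
```

```bash
for i in 1 2 3; do python3 -m handwheel '[{"dx":0,"dy":0,"dz":-0.005,"wx":0,"wy":0,"wz":-0.8},{"dx":0,"dy":0,"dz":-0.01,"wx":0,"wy":0,"wz":-1.6},{"dx":0,"dy":0,"dz":-0.01,"wx":0,"wy":0,"wz":-1.6}]' 36 25 >/dev/null; python3 st.py; done
```

```text
23.4 [575.39 141.15  62.59] -79.5 39.67 [ 2.14 -1.87  3.79] [-0.519 -0.172 -0.017] q7 -1.132 [ 0.0003 -0.0005]
23.7 [575.55 141.12  62.43] -87.48 40.01 [ 1.29 -2.91  4.69] [-0.552 -0.183  0.038] q7 -1.226 [ 0.0006 -0.0006]
24.0 [575.78 140.84  62.39] -95.5 39.95 [ 1.74 -3.3   5.83] [-0.645 -0.135  0.016] q7 -1.321 [ 0.0011 -0.0009]
```

```bash
for i in 1 2 3 4; do python3 -m handwheel '[{"dx":0,"dy":0,"dz":0,"wx":0,"wy":0,"wz":-0.4},{"dx":0,"dy":0,"dz":0,"wx":0,"wy":0,"wz":-0.8},{"dx":0,"dy":0,"dz":0,"wx":0,"wy":0,"wz":-0.8}]' 36 25 >/dev/null; python3 st.py; done
```

```text
24.3 [575.68 140.65  62.37] -99.49 39.69 [ 2.01 -3.09  4.76] [-0.787 -0.133  0.102] q7 -1.369 [ 0.0009 -0.001 ]
24.6 [575.62 140.57  62.33] -103.47 39.76 [ 2.06 -2.64  6.39] [-0.935  0.009  0.167] q7 -1.418 [ 0.0008 -0.0013]
24.9 [575.59 140.53  62.25] -107.58 39.7 [ 2.64 -3.85  5.91] [-1.027 -0.019  0.247] q7 -1.469 [ 0.0007 -0.0014]
25.2 [575.46 140.54  62.08] -111.76 39.66 [ 3.06 -2.68  4.82] [-1.244 -0.065  0.385] q7 -1.521 [ 0.0005 -0.0014]
```

```bash
python3 zz.py w13;  python3 -m handwheel '[{"dx":0,"dy":0,"dz":0,"wx":0,"wy":0,"wz":0},{"dx":0,"dy":0,"dz":0,"wx":0,"wy":0,"wz":0},{"dx":0,"dy":0,"dz":0,"wx":0,"wy":0,"wz":0},{"dx":0,"dy":0,"dz":0,"wx":0,"wy":0,"wz":0}]' 48 >/dev/null; python3 st.py; python3 zz.py w14;python3 - <<'E'
from h import *
for n in ('w13','w14'):
    p=np.load(f'pics/{n}.npz')['p'];cv2.imwrite(f'pics/{n}z.png',cv2.resize(p[190:330,200:370,::-1],(680,560),interpolation=cv2.INTER_CUBIC))
E
```

```text
top 2114 [77.4 79.9 81. ] [1.0000e-02 1.0000e-03 7.9948e+01] 1558
flange 924 [53.9 59.  74.1] [-0.391  0.201 68.316] 201
board 9238 [52.7 53.9 55. ] [0.0000e+00 3.0000e-03 5.3878e+01] 7143
25.65 [574.47 142.16  61.58] -111.67 47.67 [ 0.86 -0.45 -0.53] [0.021 0.196 0.027] q7 -1.52 [-0.0016  0.0009]
top 2264 [77.3 79.9 80.9] [2.0000e-03 2.0000e-03 7.9935e+01] 1706
flange 1125 [54.1 58.9 74.5] [-0.315  0.093 65.507] 235
board 9197 [52.8 53.9 55. ] [-0.0000e+00  2.0000e-03  5.3931e+01] 7302
```

View pics/w13z.png

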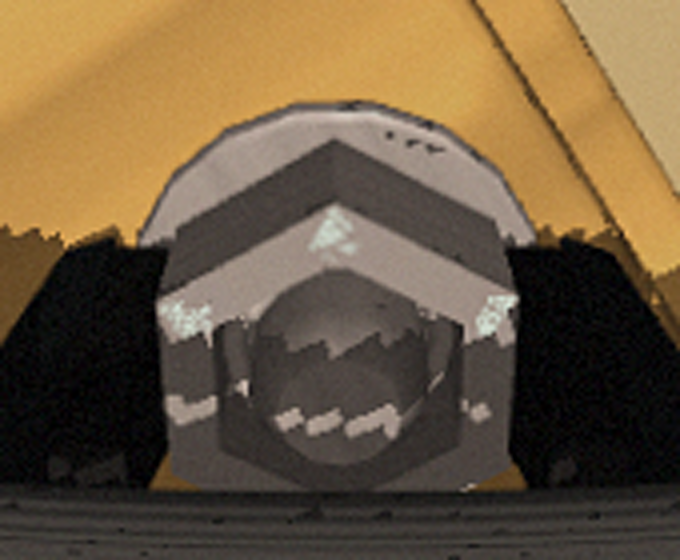

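View pics/w14z.png

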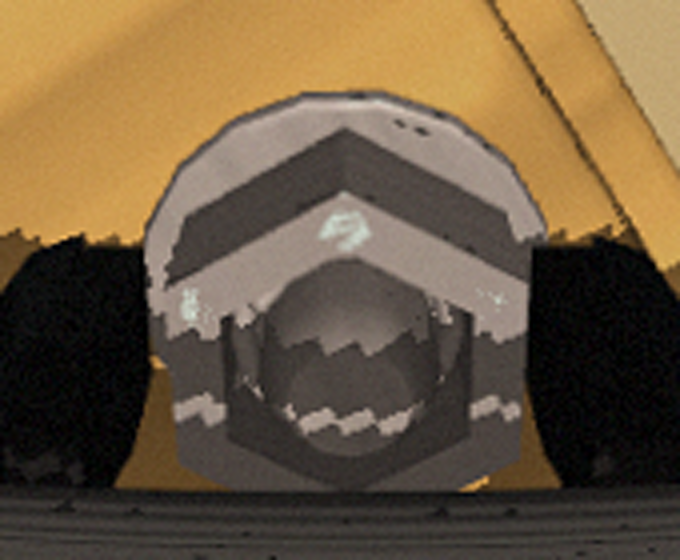

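```bash
python3 -m handwheel '[{"dx":0,"dy":0,"dz":0.02,"wx":0,"wy":0,"wz":0},{"dx":0,"dy":0,"dz":0.02,"wx":0,"wy":0,"wz":0}]' >/dev/null; python3 st.py; python3 - <<'E'
from h import *
p,d,c=shot('wrist','w15');s=bot.get_state();a,R=hd();
cv2.imwrite('pics/w15z.png',cv2.resize(p[190:330,200:370,::-1],(680,560),interpolation=cv2.INTER_CUBIC))
E
```

```text
25.9 [575.19 141.42  62.53] -111.68 47.9 [-0.26  0.06 -0.51] [ 0.063  0.126 -0.021] q7 -1.521 [-0.0001  0.0001]
```

View pics/w15z.png

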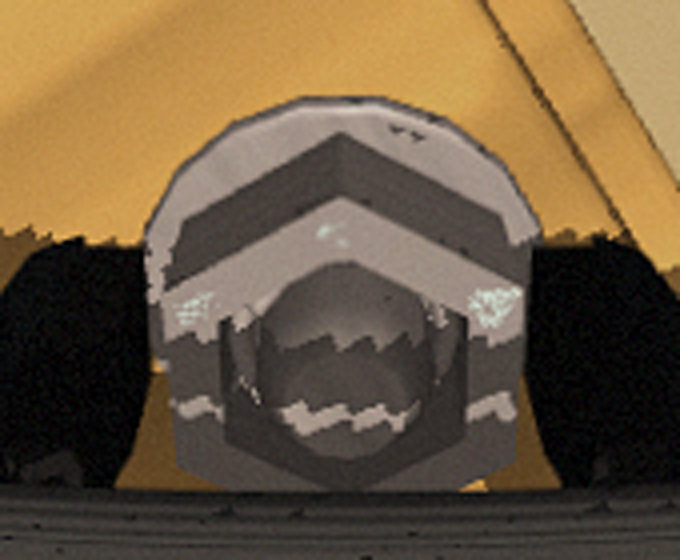

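```bash
python3 -m handwheel '[{"dx":0.01,"dy":-0.03,"dz":0,"wx":0,"wy":0,"wz":0},{"dx":0.01,"dy":-0.03,"dz":0,"wx":0,"wy":0,"wz":0},{"dx":0.01,"dy":-0.03,"dz":0,"wx":0,"wy":0,"wz":0},{"dx":0.01,"dy":-0.03,"dz":0,"wx":0,"wy":0,"wz":0},{"dx":0.01,"dy":-0.03,"dz":0,"wx":0,"wy":0,"wz":0}]' 36 25 >/dev/null; python3 st.py; for i in 1 2; do python3 -m handwheel '[{"dx":0,"dy":0,"dz":0,"wx":0,"wy":0,"wz":-0.3},{"dx":0,"dy":0,"dz":0,"wx":0,"wy":0,"wz":-0.3},{"dx":0,"dy":0,"dz":0,"wx":0,"wy":0,"wz":-0.3}]' 36 25 >/dev/null; python3 st.py; done
```

```text
26.45 [575.52 140.53  62.55] -111.67 39.68 [ 0.08 -0.39 -0.34] [0.018 0.134 0.187] q7 -1.519 [ 0.0001 -0.0002]
26.75 [575.44 140.5   62.54] -113.18 39.83 [ 0.11 -0.15 -0.52] [-0.091  0.188  0.36 ] q7 -1.539 [-0.0001 -0.0003]
27.05 [575.38 140.49  62.54] -114.69 39.77 [-0.06 -0.61  0.84] [-0.132  0.258  0.457] q7 -1.558 [-0.0002 -0.0002]
```

```bash
python3 -m handwheel '[{"dx":0,"dy":0,"dz":0,"wx":0,"wy":0,"wz":0},{"dx":0,"dy":0,"dz":0,"wx":0,"wy":0,"wz":0},{"dx":0,"dy":0,"dz":0,"wx":0,"wy":0,"wz":0},{"dx":0,"dy":0,"dz":0,"wx":0,"wy":0,"wz":0},{"dx":0,"dy":0,"dz":0,"wx":0,"wy":0,"wz":0}]' 64 >/dev/null; python3 st.py; python3 zz.py w16; python3 -m handwheel '[{"dx":0,"dy":0,"dz":0.5,"wx":0,"wy":0,"wz":0},{"dx":0,"dy":0,"dz":1.5,"wx":0,"wy":0,"wz":0},{"dx":0,"dy":0,"dz":3,"wx":0,"wy":0,"wz":0},{"dx":0,"dy":0,"dz":4,"wx":0,"wy":0,"wz":0},{"dx":0,"dy":0,"dz":4,"wx":0,"wy":0,"wz":0},{"dx":0,"dy":0,"dz":4,"wx":0,"wy":0,"wz":0}]'; python3 zz.py w17; python3 -c "
from h import *
shot('top','t17')
p=np.load('pics/w17.npz')['p'];q=np.load('pics/w16.npz')['p'];cv2.imwrite('pics/w17z.png',np.hstack([q,p])[:,:,::-1][::1,:,:][:, :, :] if 0 else cv2.resize(np.hstack([q,p])[:,:,::-1],(800,300)))"
```

```text
27.55 [575.51 140.59  62.52] -114.7 63.91 [ 1.   -0.73 -0.13] [0.01  0.183 0.037] q7 -1.558 [0. 0.]
top 2136 [77.2 79.9 80.9] [4.0000e-03 1.0000e-03 7.9905e+01] 1578
flange 1009 [54.  58.6 59.7] [-7.0000e-03  1.0000e-02  5.8791e+01] 655
board 9188 [52.7 53.9 55. ] [-1.0000e-03  1.0000e-03  5.3975e+01] 7165
time: 28.2
tool_pos: [575.6, 140.8, 163.3]
orientation: [0.151, 0.691, -0.691, -0.151]
contact_force: [0.3, 0.2, 0.1]
width: 64.1
top 998 [78.5 80.  81. ] [1.0000e-03 2.0000e-03 8.0005e+01] 747
flange 422 [54.1 58.6 59.7] [-3.0000e-03  1.7000e-02  5.8638e+01] 252
board 7698 [52.8 54.  55.1] [-1.0000e-03  0.0000e+00  5.3977e+01] 5793
```

View pics/w17z.png

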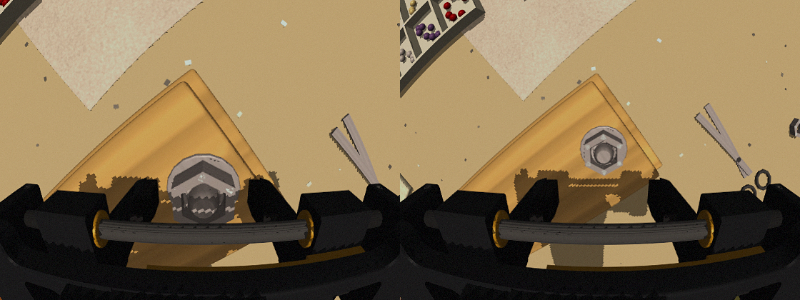

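View pics/t17.png

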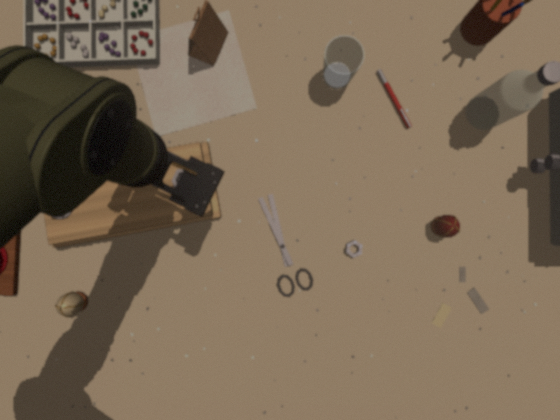

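```bash
python3 -c "
from cell import bot
print(bot.job_done())"
```

```text
the job is handed in; nothing more can be done
None
```

The flange nut is on the bare stud, flange flat on the board and finger-tight. I handed the job in at about 28 s; no verdict is reported.

**What I did**
- I gripped the nut across two flats and set it on the stud. It rested about 9 mm above the board.
- I turned it backwards about 130° while it climbed to about 13 mm above the board. At the end of the climb it lost its support.
- Lowering it felt tight sideways, so I opened the fingers to let it settle. Wrist depth then put it 7.5 mm above the board, so the thread had dropped in.
- I ran it clockwise about 208° until the flange landed, and about 24° further until it wedged. I then recentred the fingers, regripped, and added about 3°.

**Last checks**
- **Tightness:** with almost no sideways load, the moment climbed from 0.19 to 0.46 N m over the last 3°. I can't measure the wedging force directly. I take it as well over 6 N and well under 250 N from a rough friction estimate based on that moment.
- **Seating:** after release, wrist depth showed the nut's top at 80.0 mm and the board at 54.0 mm. The flange gap is therefore about 0 mm, and the tilt about 0.1°.
- **Surroundings:** the gripper is clear of the nut, at about 163 mm. The plain nut, egg and scissors look unmoved in the top view.

**What disagreed**
- **Climb height:** during the climb the tool rose about 0.8 mm less than the thread should have lifted the nut. The nut probably slid up slightly in the grip, so the 13 mm figure comes from tool height and is the least direct of these numbers.
- **Sideways load:** small sideways loads of up to about 6 N showed up while turning and were gone after the regrip.

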